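# Wedge the rocking modelling stand

## Task

The sculptor's round stand rocks because one of its feet is short. Push the wooden wedge along the table, thin edge first, under that short foot until it is snug and the board neither rocks nor tilts, then press down firmly with a fingertip on the large steel cap above that foot to prove that it no longer gives. Only push and press: do not lift or carry the wedge or the stand, do not shove the stand away or knock the other things about, and finish clear with the wedge still in place.

Things in the scene. Friction and masses are not known exactly. Their poses are not given: they have to be found in the camera images.
- stand: Loose round stand, 1.9 kg, level. Board 262 mm across, underside 45, top 65 mm up; dark mask fixed on it (128 mm across, top 188 mm up, centred at local x = +33). Four domed feet, 28 mm across, 115 mm from the centre on local -x, +y, +x, -y. The -x foot is 9 mm short and hangs clear: about 4 N down on that edge rocks the board. Origin: table level under the board's centre; z up.
- short_foot (a point): Lowest point of the short foot, 9 mm above the table, at local (-115, 0, 9) mm of the stand.
- cap: Dark steel cap to press, fixed on the board above the short foot at local (-105, 0) mm of the stand: 32 mm across, 6 mm high, larger than the caps of the other feet (28 mm). Origin: centre of its underside, 65 mm above the table, so its top is 71 mm up. A firm press is over 6 N for a quarter of a second.
- wedge: Loose smooth pale-wood wedge, 90 g, 110 long (x), 44 wide (y): 20 mm high at the blunt end (-x), 2 mm at the thin edge (+x), which lies towards the short foot. Origin: centre of its underside. The foot meets it 13 mm to the +x side of the origin. It slides freely at under 1 N; tight, the push climbs steeply to 3-8 N, then the stand begins to lift. Friction holds it where it is left.
- slope: The middle of the wedge's sloping top face: origin on that face, 11 mm above the wedge's underside; x runs down the slope towards the thin edge, z is square to the slope, outwards.
- block: Bystander: loose plain pale-wood block of even thickness, 65 x 45 x 30 mm, not a wedge. Origin: centre of its underside.
- tin: Bystander: loose shallow brass tin, 120 mm across, 24 mm high, with small tools in it. Origin: centre of its underside.
- jar: Bystander: loose amber glass jar, 56 mm across, 75 mm high. Origin: centre of its underside.
Things that resemble listed ones, but are neither listed nor needed, are in the scene too. Leave any orange or yellow look-alike of the wedge alone.

How it is judged:
By the outcome, as a careful person would: the job done as asked, in the order asked, and still so for the second after the job is handed in, with the robot touching nothing.
It also fails if it takes over 54 s, if anything falls off the work surface, if the arm or the gripper's body presses on something with over 40 N, if the wrist force passes 120 N, or if a joint passes its speed limit or range.

## Robot

A 6-joint arm with a two-finger parallel gripper is mounted at the origin on the work surface. World frame = base frame: x ahead of the robot, y to its left, z up, the work surface at z = 0. Lengths are in mm, angles in rad, forces in N, time in s.
With the tool pointing down it reaches from about 350 to 875 mm from the base axis. Payload 4.2 kg.
Tool frame: the origin (TCP) lies at the very end of the fingers, on their centre line; the grasp point (between the pads) lies 19 mm behind it (arm.tcp_to_grasp is the x of the grasp point in the tool frame, in mm); x points along the fingers, z is the direction in which the jaws open and shut, and the axes are right-handed (so a half turn about x gives the same grasp; the last joint's range is limited). The gripper opens to 85 mm and grips with 20 to 120 N. Pads are 22 mm wide; open, the fingers measure 114 mm over their backs; the gripper's body (76 mm by 85 mm) begins 54 mm behind the grasp point. The pads swing forward as they close: fully open they stand 13 mm farther back than shut.
Start: joints at [1.492, 0.385, 0.008, 0, -1.194, -0.259], TCP at [207.1, 589.668, 231.312] pointing down, gripper open.
Joint ranges: [-3.14, 3.14], [-1.21, 2.06], [-1.07, 1.41], [-3.16, 2.05], [-2.99, -0.16], [-3.1, 3.1]. Speed limits (rad/s): [2.79, 2.79, 3.14, 3.14, 3.14, 3.14].

## Interface

Orientations are given as a unit quaternion [x, y, z, w].
In Python, from bench import status, get_image, job, arm gives the robot as it stands.
- The arm moves only by the tool apply_moves, never from a script. Its argument "targets" is text: rows parted by semicolons, each of 5 numbers parted by spaces: the shift along the tool's x, y, z in mm, then the turn about the tool's x in degrees, then the gripper's target within -1 to 1 (shut at 1, half-way at 0, fully open at -1). In form: dx dy dz spin hand; .... A call has 1 to 10 rows; each row is the pose to reach, as a shift and turn from the pose commanded when the call began, along the tool's axes at that moment; what a row does not reach only later rows make up. A row lasts 1/12 s, in which the tool goes at most 41.7 mm and 7.16 degrees, less where a joint would pass 70% of its speed; a pose out of reach is approached as far as the arm can. A call with a gripper value outside its range is refused whole. The fingers move at their own pace and stop on an object; the grip force is fixed at half the most. Time passes only in rows, so rows that repeat a pose let the fingers close. It gives the time, the measured TCP pose, the force and the opening at its end, in the units of the state.
- status.read_state(): the state, without advancing time (a new reading comes with each control period).
- get_image(name): name is "side" or "top"; returns a dict with "img" (480x640x3 uint8, red, green, blue), "mtx" (3x3 intrinsics, pixels), "world_from_camera" (4x4, takes a point from camera to world coordinates). Camera axes: x right, y down, z forward; pixel columns grow to the right and rows downward; lengths in mm; the calibration is good to about 2 mm. A picture is of the moment at which its call begins. There is no depth.
- job.job_done(): hands the job in, once; it reports no verdict.
The state is a dict: "clock": time; "joints": joint angles; "joint_vel": joint speeds; "joint_efforts": joint torques, N m; "position": TCP position; "ee_rot": TCP orientation; "contact_force": force on the tool from outside, world axes, zero at the start; "wrist_torque": the same for the moment, N m; "gripper_width": finger opening in mm.
Only numpy, scipy, OpenCV 4.12 (cv2) and the standard library are available. Lean on these libraries where they do the work, as an engineer would, in place of code of your own. Each camera call takes 0.05 s, during which the arm holds its last target.

## Working session

There is one attempt and no reset: what is moved stays moved. The work goes in short steps, Python scripts to look and compute and a tool call to move; the robot and the scene stay as the last step left them, time stands still between calls to the robot, and variables do not carry over. Pictures are saved under pics/ and viewed, and the job is handed in when it is done.

Besides the shell and the picture viewer there is one more tool, called after ">>>" as name(argument=value, ...), one argument or row to a line, values as JSON. apply_moves: Moves the arm, as the interface text tells. Its arguments: {"type":"object","properties":{"targets":{"type":"string"}},"required":["targets"]}

```bash
mkdir -p pics; python3 - <<'E'
from bench import status,get_image,job,arm
import cv2
for n in("side","top"):
    d=get_image(n); cv2.imwrite(f"pics/{n}0.png",d["img"][:,:,::-1]); print(d["mtx"],d["world_from_camera"])
print(status.read_state())
E
```

```text
[[455.96125891   0.         315.61081779]
 [  0.         455.96125891 235.41225686]
 [  0.           0.           1.        ]] [[ 9.93414773e-01 -7.51702829e-02  8.64668558e-02  5.00785653e+02]
 [-1.14512553e-01 -6.76034630e-01  7.27917615e-01 -5.76323526e+02]
 [ 3.73681585e-03 -7.33025653e-01 -6.80190730e-01  6.15933554e+02]
 [ 0.00000000e+00  0.00000000e+00  0.00000000e+00  1.00000000e+00]]
[[614.81657834   0.         317.83825214]
 [  0.         614.81657834 251.33054684]
 [  0.           0.           1.        ]] [[-7.78062659e-03 -9.87084580e-01  1.60010916e-01  3.59938484e+02]
 [-9.99961780e-01  8.31838511e-03  2.69119426e-03  1.00731669e+01]
 [-3.98746878e-03 -1.59983861e-01 -9.87111576e-01  1.35351714e+03]
 [ 0.00000000e+00  0.00000000e+00  0.00000000e+00  1.00000000e+00]]
{'clock': 0.1, 'joints': array([ 1.49159735e+00,  3.85504908e-01,  6.73788742e-03, -4.35341672e-04,
       -1.19401220e+00, -2.58609760e-01]), 'joint_vel': array([-0.0008043 , -0.00110808,  0.00224219,  0.00225625,  0.00031047,
        0.00090297]), 'joint_efforts': array([ 2.75058292e-04, -3.93318486e+01,  1.88929564e+01,  4.19791594e+00,
       -2.60427914e-03,  4.28956795e-06]), 'position': array([206.94179525, 589.17939301, 230.30605872]), 'ee_rot': array([-0.57640936, -0.40834058,  0.57752764, -0.40923348]), 'contact_force': array([0.41017866, 0.53971331, 0.01874608]), 'wrist_torque': array([-0.0010431 ,  0.03944974, -0.00930749]), 'gripper_width': 85.48232886230709}
```

View pics/side0.png

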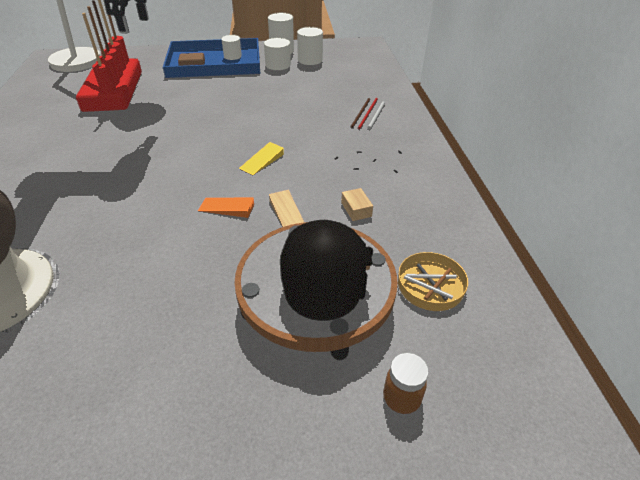

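View pics/top0.png

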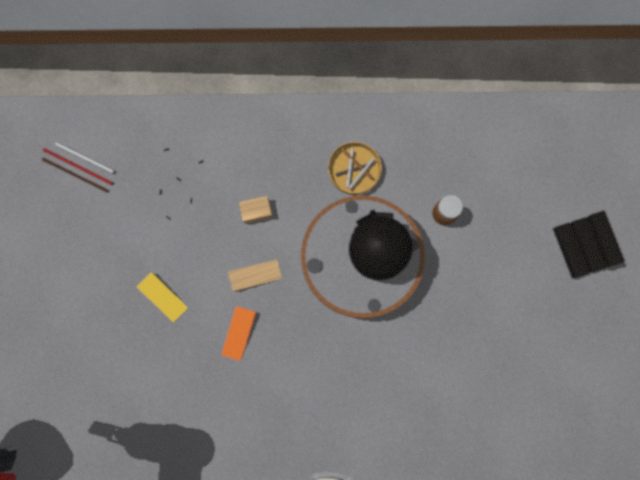

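Candidates in the top view are the pale long piece (255,275), the pale block (255,209), the orange wedge (238,333) and the yellow wedge (162,297). I choose (255,275) because it is pale, long and points at the cap at (315,266). I'll check it in a close crop.

```bash
python3 - <<'E'
import cv2,numpy as np
t=cv2.imread("pics/top0.png");s=cv2.imread("pics/side0.png")
a=cv2.resize(t[190:330,215:435],None,fx=3.6,fy=3.6,interpolation=cv2.INTER_CUBIC);cv2.imwrite("pics/tc.png",a)
a=cv2.resize(s[180:360,220:420],None,fx=3.3,fy=3.3,interpolation=cv2.INTER_CUBIC);cv2.imwrite("pics/sc.png",a)
E
```

```text
(no output)
```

View pics/tc.png

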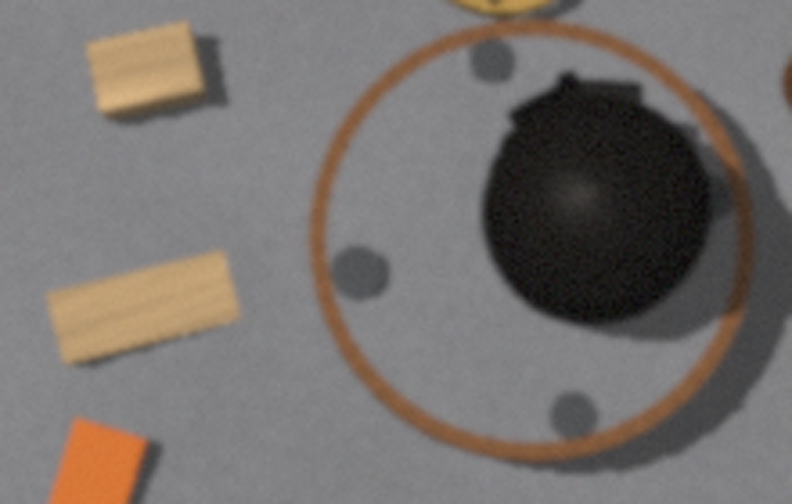

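View pics/sc.png

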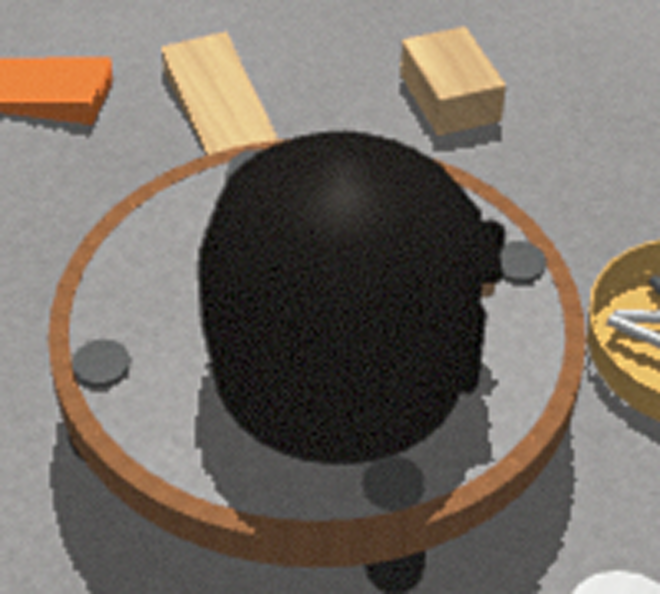

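```bash
cat > h.py <<'E'
import numpy as np
K=np.array([[614.81657834,0,317.83825214],[0,614.81657834,251.33054684],[0,0,1]])
T=np.array([[-7.78062659e-03,-9.87084580e-01,1.60010916e-01,3.59938484e+02],[-9.99961780e-01,8.31838511e-03,2.69119426e-03,1.00731669e+01],[-3.98746878e-03,-1.59983861e-01,-9.87111576e-01,1.35351714e+03],[0,0,0,1]])
def up(u,v,z):
    r=T[:3,:3]@np.linalg.solve(K,[u,v,1]); return T[:3,3]+r*(z-T[2,3])/r[2]
def proj(p):
    c=T[:3,:3].T@(np.asarray(p,float)-T[:3,3]); q=K@c; return q[:2]/q[2]
def crop(x,y): return 215+(x+.5)/3.6-.5,190+(y+.5)/3.6-.5
E
python3 - <<'E'
from h import *
np.set_printoptions(precision=1,suppress=True)
W={k:up(*crop(*c),z) for k,c,z in[("bL",(48,294),20),("tL",(223,250),2),("tR",(240,318),2),("bR",(65,362),20)]}
print(W)
m=(W["tL"]+W["tR"])/2; b=(W["bL"]+W["bR"])/2
print("len",np.linalg.norm((m-b)[:2]),"w",np.linalg.norm(W["bL"]-W["bR"]),np.linalg.norm(W["tL"]-W["tR"]),"yaw",np.degrees(np.arctan2(*(m-b)[1::-1])),"mid",(m+b)/2)
c=up(*crop(360,272),71);n=up(*crop(493,60),71);s=up(*crop(574,416),71)
print("caps",c,n,s)
ctr=[up(*crop(x,y),65) for x,y in((310,240),(753,240),(531,19),(531,461))]
C=(ctr[0]+ctr[1]+ctr[2]+ctr[3])/4
print("board",ctr, np.linalg.norm(ctr[0]-ctr[1]),np.linalg.norm(ctr[2]-ctr[3]))
C=np.array([(ctr[2]+ctr[3])[0]/2,(ctr[0]+ctr[1])[1]/2]);print("C",C,"NS mid",(n+s)/2)
d=C-c[:2];print("cap dist",np.linalg.norm(d),"yaw",np.degrees(np.arctan2(d[1],d[0])), "NS yaw",np.degrees(np.arctan2(*(n-s)[1::-1]))-90, [np.linalg.norm((q[:2]-C)) for q in(n,s)])
E
```

```text
{'bL': array([533.5, 210.6,  20. ]), 'tL': array([562.3, 105.6,   2. ]), 'tR': array([520.,  95.,   2.]), 'bR': array([492. , 199.7,  20. ])}
len 108.5968161332567 w 42.93097332617493 43.630425640080006 yaw -74.82670303602501 mid [527.  152.7  11. ]
caps [538.3  20.5  71. ] [664.8 -59.3  71. ] [ 453.2 -102.7   71. ]
board [array([558.4,  49.9,  65. ]), array([ 556.2, -210.9,   65. ]), array([691.1, -82.8,  65. ]), array([427.8, -77.7,  65. ])] 260.77189464743776 263.3922572018277
C [559.5 -80.5] NS mid [559. -81.  71.]
cap dist 103.2006055300789 yaw -78.17922910981977 NS yaw -78.41813426648635 [np.float64(107.39060777451121), np.float64(108.56517093589382)]
```

The choice is confirmed: it is pale, 109 x 43 mm, and its thin edge faces the big cap. Measured sizes match those given. The wedge's line misses the foot by about 23 mm, so I'll nudge it sideways first.

```bash
cat >> h.py <<'E'
from scipy.spatial.transform import Rotation as R
C=np.array([559.3,-80.7]); YS=np.radians(-78.3)
DS=np.array([np.cos(YS),np.sin(YS)]); FOOT=C-115*DS; CAP=C-105*DS
def rel(st,pt,lat=None):
    Rm=R.from_quat(st["ee_rot"]).as_matrix()
    print("axes\n",Rm.round(3)); print("shift",(Rm.T@(np.asarray(pt)-st["position"])).round(1))
    if lat is not None:
        l=Rm.T@np.array([*lat,0]); print("spin deg",np.degrees(np.arctan2(-l[1],l[2])).round(1),"(+-180)")
E
python3 - <<'E'
from h import *
from bench import status
st=status.read_state()
yw=np.radians(-74.8);d=np.array([np.cos(yw),np.sin(yw)]);n=np.array([-d[1],d[0]]);m=np.array([527,152.7])
e=FOOT-m; print("foot",FOOT,"along",e@d,"lat",e@n)
p=m-15*d+55*n; rel(st,[*p,100],n)
p=m-15*d+55*n; rel(st,[*p,5],n)
print(proj([*FOOT,9]))
E
```

```text
foot [535.97946103  31.91062322] along 118.9180584614227 lat -23.00433947681367
axes
 [[-0.001  0.943 -0.332]
 [-0.002 -0.332 -0.943]
 [-1.     0.     0.002]]
shift [130.9 483.4 261.8]
spin deg -124.6 (+-180)
axes
 [[-0.001  0.943 -0.332]
 [-0.002 -0.332 -0.943]
 [-1.     0.     0.002]]
shift [225.9 483.4 261.7]
spin deg -124.6 (+-180)
[309.74370959 270.16191572]
```

>>> apply_moves(
  targets="0 37 20 6 1; 0 74 40 12 1; 10 111 60 18 1; 20 148 80 24 1; 30 185 100 30 1; 40 222 120 36 1; 50 259 140 42 1; 60 296 160 48 1; 70 333 180 55.4 1; 80 370 200 55.4 1",
)

```text
clock: 0.93
position: [482.0, 286.1, 153.7]
ee_rot: [-0.701, -0.092, 0.701, -0.092]
contact_force: [0.6, 0.9, 0.4]
gripper_width: -0.0
```

```bash
cat > q.py <<'E'
from h import *
import sys
from bench import status
st=status.read_state()
yw=np.radians(-74.8);d=np.array([np.cos(yw),np.sin(yw)]);n=np.array([-d[1],d[0]]);m=np.array([527,152.7])
a,l,z=map(float,sys.argv[1:4])
print(st["clock"],st["position"],st["gripper_width"],st["contact_force"]);rel(st,[*(m+a*d+l*n),z],n)
e=st["position"][:2]-m;print("now along",e@d,"lat",e@n)
E
python3 q.py -15 55 60
```

```text
0.9333 [481.98121046 286.11842973 153.73733377] -0.03242522031120273 [0.56529337 0.86419162 0.43027051]
axes
 [[-0.     0.259 -0.966]
 [-0.    -0.966 -0.259]
 [-1.     0.     0.   ]]
shift [ 93.7 125.3 -63.9]
spin deg 179.8 (+-180)
now along -140.55442481132692 lat -8.463005958784441
```

>>> apply_moves(
  targets="20 30 -16 0 1; 40 60 -32 0 1; 60 94 -48 0 1; 80 125 -64 0 1; 94 125 -64 0 1; 120 125 -64 0 1; 140 125 -64 0 1; 148 125 -64 0 1; 148 125 -64 0 1",
)

```text
clock: 1.68
position: [574.2, 183.1, 3.8]
ee_rot: [-0.699, -0.093, 0.703, -0.094]
contact_force: [-0.3, 0.1, 0.3]
gripper_width: -0.1
```

```bash
python3 q.py -15 38 5;python3 - <<'E'
from bench import get_image
import cv2
t=get_image("top")["img"][:,:,::-1];s=get_image("side")["img"][:,:,::-1]
cv2.imwrite("pics/t1.png",cv2.resize(t[190:330,215:435],None,fx=3.6,fy=3.6,interpolation=cv2.INTER_CUBIC))
cv2.imwrite("pics/s1.png",cv2.resize(s[100:280,200:400],None,fx=3.3,fy=3.3,interpolation=cv2.INTER_CUBIC))
E
```

```text
1.6833 [574.24854161 183.099367     3.84467586] -0.08098126607022256 [-0.34406882  0.14914564  0.31184668]
axes
 [[-0.005  0.262 -0.965]
 [-0.003 -0.965 -0.262]
 [-1.     0.001  0.005]]
shift [-1.1  1.9 15.6]
spin deg -180.0 (+-180)
now along -16.94783426077928 lat 53.56600705819817
```

View pics/s1.png

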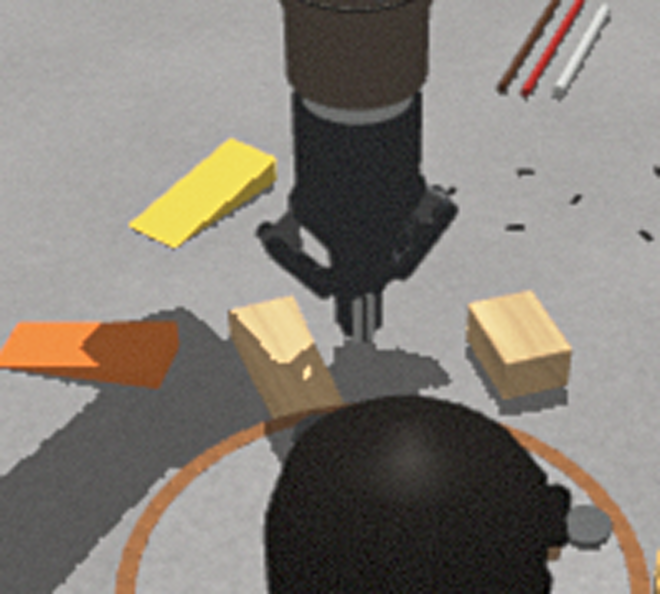

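View pics/t1.png

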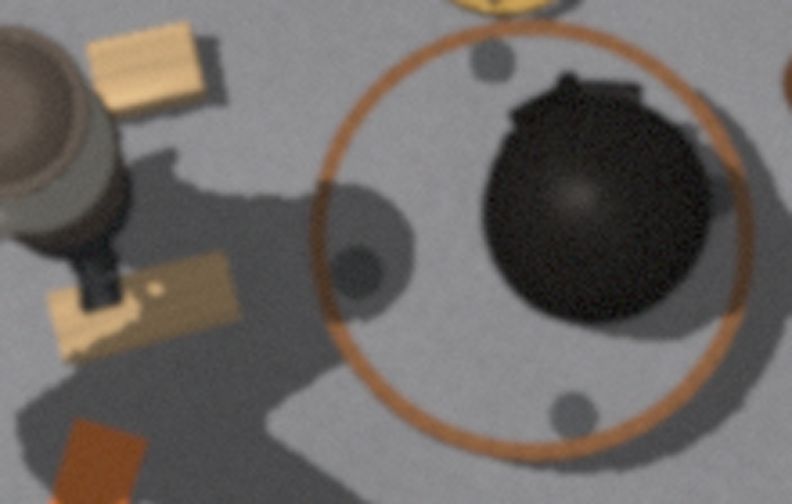

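>>> apply_moves(
  targets="-1 2 5 0 1; -1 2 10 0 1; -1 2 15 0 1; -1 2 19 0 1; -1 2 23 0 1; -1 2 27 0 1; -1 2 31 0 1; -1 2 35 0 1; -1 2 35 0 1",
)

```text
clock: 2.53
position: [542.3, 173.1, 7.9]
ee_rot: [0.701, 0.094, -0.701, 0.094]
contact_force: [-1.2, 0.1, 3.6]
gripper_width: 0.1
```

```bash
python3 q.py -15 13 5;python3 - <<'E'
from bench import get_image
import cv2
t=get_image("top")["img"][:,:,::-1]
cv2.imwrite("pics/t2.png",cv2.resize(t[190:330,215:435],None,fx=3.6,fy=3.6,interpolation=cv2.INTER_CUBIC))
E
```

```text
2.5333 [542.33482172 173.1012207    7.9153433 ] 0.10923605936279822 [-1.24427246  0.09572125  3.59808161]
axes
 [[ 0.001  0.263 -0.965]
 [ 0.    -0.965 -0.263]
 [-1.    -0.    -0.001]]
shift [2.9 0.7 7.2]
spin deg -179.9 (+-180)
now along -15.66689017669315 lat 20.147335195976307
```

View pics/t2.png

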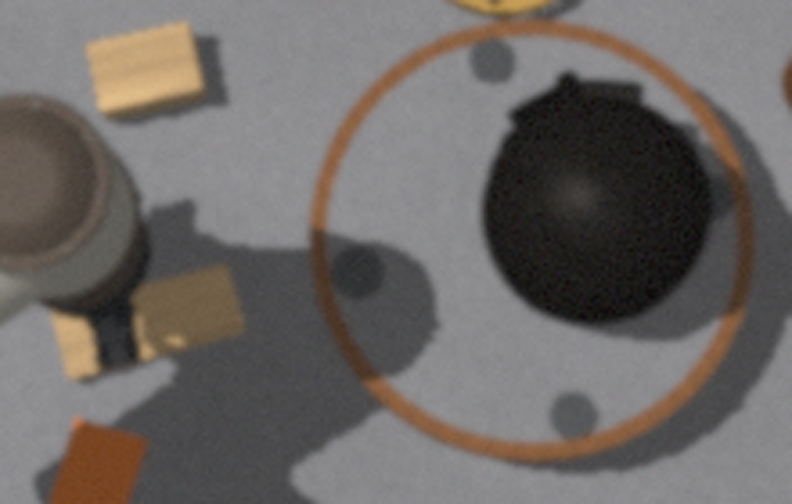

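>>> apply_moves(
  targets="0 0 0 0 1",
)

```text
clock: 2.67
position: [542.5, 173.1, 7.8]
ee_rot: [-0.701, -0.094, 0.701, -0.094]
contact_force: [-0.8, 1.0, 5.4]
gripper_width: -0.2
```

```bash
python3 - <<'E'
from bench import get_image
import cv2
t=get_image("side")["img"][:,:,::-1]
cv2.imwrite("pics/s2.png",cv2.resize(t[140:260,230:370],None,fx=5,fy=5,interpolation=cv2.INTER_CUBIC))
E
```

```text
(no output)
```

View pics/s2.png

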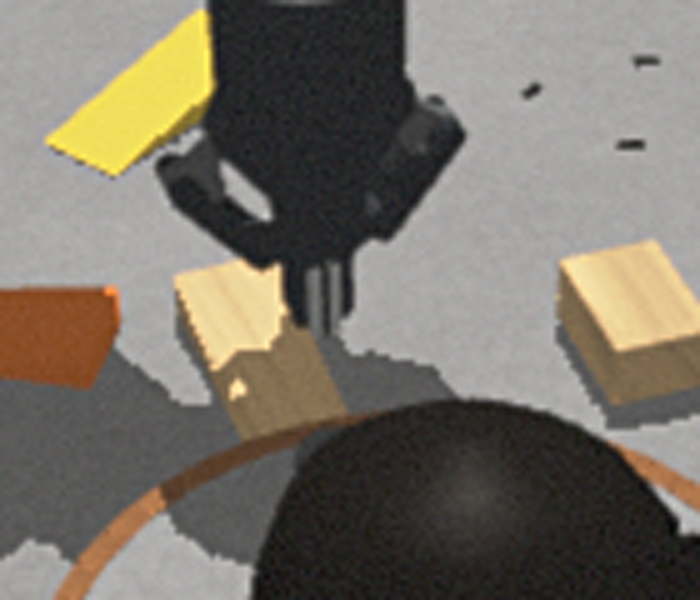

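>>> apply_moves(
  targets="-1 0 2 0 1; -1 0 4 0 1; -1 0 6 0 1; -1 0 8 0 1; -1 0 10 0 1; -1 0 12 0 1; -1 0 12 0 1",
)

```text
clock: 3.3
position: [530.2, 169.5, 8.2]
ee_rot: [-0.7, -0.094, 0.701, -0.094]
contact_force: [-0.3, -0.5, 0.2]
gripper_width: -0.1
```

```bash
cat > pic.py <<'E'
import sys,cv2
from bench import get_image
k=sys.argv[1]
t=get_image("top")["img"][:,:,::-1];cv2.imwrite(f"pics/t{k}.png",cv2.resize(t[190:330,215:435],None,fx=3.6,fy=3.6,interpolation=cv2.INTER_CUBIC))
E
python3 pic.py 3
```

```text
(no output)
```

View pics/t3.png

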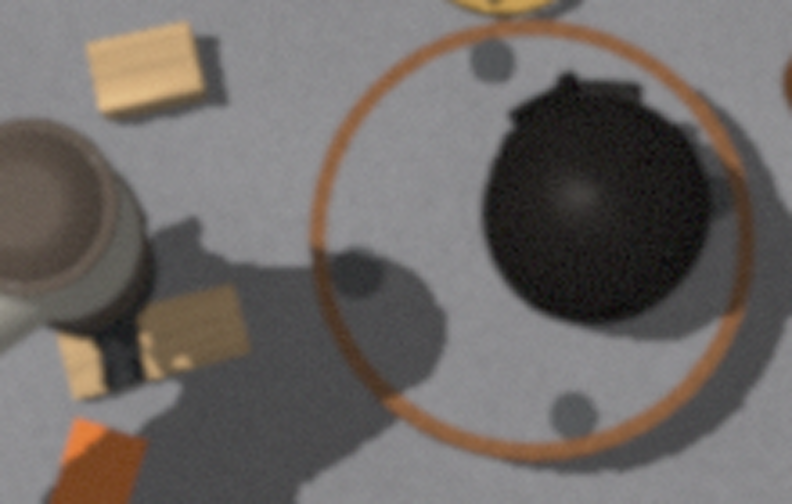

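```bash
python3 - <<'E'
from h import *
np.set_printoptions(precision=1,suppress=True)
tL=up(*crop(234,286),2);tR=up(*crop(249,353),2);bR=up(*crop(75,398),20)
d=(tR-bR)[:2];d/=np.linalg.norm(d);n=np.array([-d[1],d[0]])
m=((tL+tR)/2)[:2]-55*d
for e in (FOOT,): print(np.degrees(np.arctan2(d[1],d[0])),"mid",m,"foot along,lat",(e-m)@d,(e-m)@n)
E
python3 q.py -15 -5 5
```

```text
-74.80148576797049 mid [504.7 147.2] foot along,lat 119.45006256639968 -0.03802839141141379
3.35 [530.28788559 169.48673364   8.152718  ] -0.3853644915053169 [ 0.11246114  0.48095623 -0.65828494]
axes
 [[-0.001  0.263 -0.965]
 [-0.001 -0.965 -0.263]
 [-1.     0.     0.001]]
shift [ 3.2  0.3 12.6]
spin deg -180.0 (+-180)
now along -15.337426825059095 lat 7.5741637255486935
```

>>> apply_moves(
  targets="0 0 -12 0 1; -25 0 -12 0 1; -50 -10 -5 0 0.53; -60 -40 15 0 0.53; -60 -72 30.6 0 0.53; -40 -75 30.6 0 0.53; -15 -75 30.6 0 0.53; 0 -75 30.6 0 0.53; 2 -75 30.6 0 0.53; 2 -75 30.6 0 0.53",
)

```text
clock: 4.18
position: [481.1, 233.6, 5.4]
ee_rot: [-0.7, -0.093, 0.702, -0.094]
contact_force: [0.7, -0.1, -0.7]
gripper_width: 20.1
```

```bash
python3 q.py -66 -23 5; python3 pic.py 4
```

```text
4.1833 [481.07331729 233.55808517   5.40161711] 20.12570533548332 [ 0.67834283 -0.06832669 -0.6697631 ]
axes
 [[-0.002  0.263 -0.965]
 [-0.002 -0.965 -0.263]
 [-1.     0.001  0.003]]
shift [ 0.4 24.1 -0.1]
spin deg -179.9 (+-180)
now along -90.07086511726935 lat -23.11989140984833
```

View pics/t4.png

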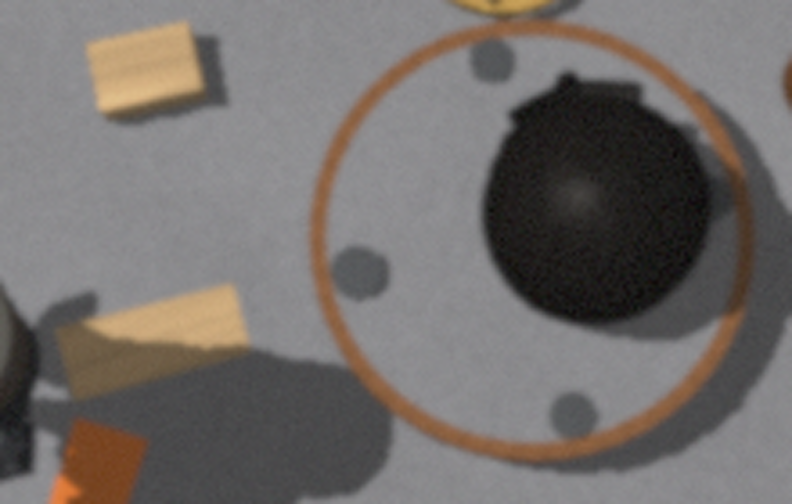

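>>> apply_moves(
  targets="0 9 0 0 0.53; 0 14 0 0 0.53; 0 20 0 0 0.53; 0 28 0 0 0.53; 0 37 0 0 0.53; 0 46 0 0 0.53; 0 55 0 0 0.53; 0 62 0 0 0.53; 0 67 0 0 0.53; 0 70 0 0 0.53",
)

```text
clock: 5.07
position: [500.3, 165.8, 6.4]
ee_rot: [-0.701, -0.093, 0.701, -0.094]
contact_force: [-0.5, 0.0, -0.0]
gripper_width: 20.0
```

```bash
python3 q.py 40 -23 5; python3 pic.py 5
```

```text
5.0667 [500.34437587 165.75332994   6.36059449] 20.0132062911871 [-0.47074612  0.02709553 -0.00292727]
axes
 [[-0.     0.262 -0.965]
 [-0.    -0.965 -0.262]
 [-1.     0.     0.   ]]
shift [ 1.4 59.6  0.7]
spin deg 180.0 (+-180)
now along -19.58549489311116 lat -22.30067510612849
```

View pics/t5.png

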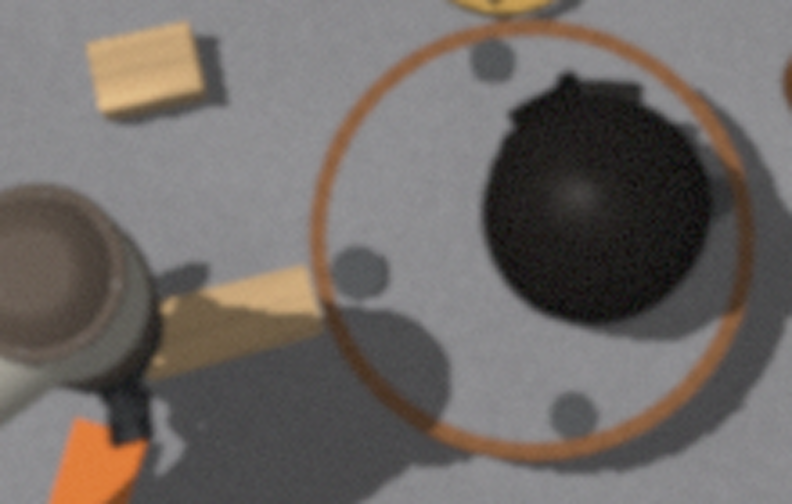

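```bash
python3 - <<'E'
from h import *
np.set_printoptions(precision=1,suppress=True)
d=np.array([.262,-.965]);n=np.array([.965,.262])
for a in((305,266),):
  p=up(*crop(*a),2)[:2]; print(p,(FOOT-p)@d,(FOOT-p)@n)
E
```

```text
[551.9  55. ] 18.09234607414074 -21.443113770348013
```

>>> apply_moves(
  targets="1 4 0 0 0.53; 1 9 0 0 0.53; 1 15 0 0 0.53; 1 21 0 0 0.53; 1 27 0 0 0.53; 1 33 0 0 0.53; 1 39 0 0 0.53; 1 44 0 0 0.53; 1 47 0 0 0.53; 1 48 0 0 0.53",
)

```text
clock: 5.95
position: [512.9, 119.7, 5.4]
ee_rot: [-0.701, -0.094, 0.701, -0.094]
contact_force: [0.0, 0.6, 0.3]
gripper_width: 20.5
```

```bash
python3 q.py 40 -23 5; python3 pic.py 6
```

```text
5.95 [512.92055845 119.72571294   5.3814931 ] 20.46709089092043 [0.03337319 0.58553416 0.33497244]
axes
 [[-0.     0.262 -0.965]
 [-0.    -0.965 -0.262]
 [-1.     0.     0.   ]]
shift [ 0.4 11.9  0.8]
spin deg -180.0 (+-180)
now along 28.12925369229417 lat -22.232394572906177
```

View pics/t6.png

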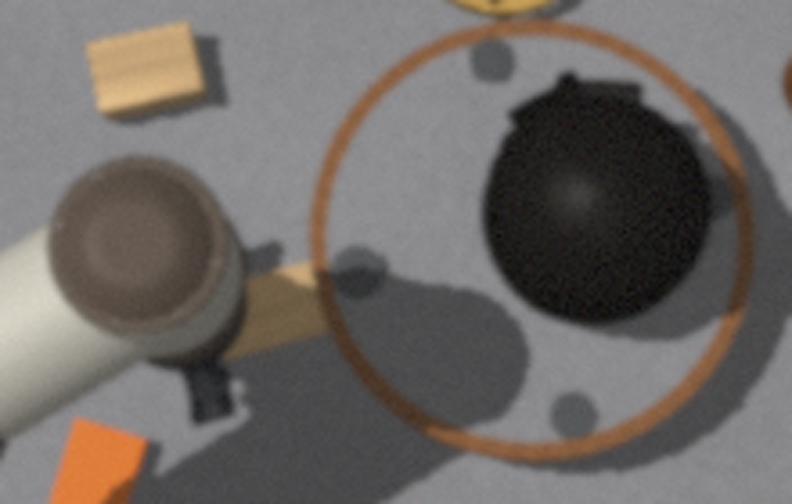

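>>> apply_moves(
  targets="0 1 0 0 0.53; 0 2 0 0 0.53; 0 3 0 0 0.53; 0 4 0 0 0.53; 0 5 0 0 0.53; 0 6 0 0 0.53; 0 7 0 0 0.53; 0 8 0 0 0.53; 0 8 0 0 0.53",
)

```text
clock: 6.75
position: [514.9, 112.4, 5.4]
ee_rot: [-0.701, -0.094, 0.701, -0.094]
contact_force: [0.0, 0.1, 0.1]
gripper_width: 19.8
```

>>> apply_moves(
  targets="0 0.5 0 0 0.53; 0 1 0 0 0.53; 0 1.5 0 0 0.53; 0 2 0 0 0.53; 0 2 0 0 0.53",
)

```text
clock: 7.17
position: [515.4, 110.6, 5.4]
ee_rot: [0.701, 0.094, -0.701, 0.094]
contact_force: [0.1, -0.0, 0.5]
gripper_width: 20.3
```

>>> apply_moves(
  targets="0 0.4 0 0 0.53; 0 0.8 0 0 0.53; 0 1.2 0 0 0.53; 0 1.5 0 0 0.53; 0 1.5 0 0 0.53",
)

```text
clock: 7.58
position: [515.9, 109.4, 5.4]
ee_rot: [0.701, 0.094, -0.701, 0.094]
contact_force: [-0.7, 1.2, 0.0]
gripper_width: 20.0
```

>>> apply_moves(
  targets="0 0.3 0 0 0.53; 0 0.6 0 0 0.53; 0 1 0 0 0.53; 0 1 0 0 0.53",
)

```text
clock: 7.92
position: [516.2, 108.4, 5.4]
ee_rot: [0.701, 0.094, -0.701, 0.094]
contact_force: [-0.6, 2.9, 0.1]
gripper_width: 20.1
```

>>> apply_moves(
  targets="0 0.3 0 0 0.53; 0 0.6 0 0 0.53; 0 1 0 0 0.53; 0 1 0 0 0.53",
)

```text
clock: 8.25
position: [516.5, 107.5, 5.4]
ee_rot: [0.701, 0.094, -0.701, 0.094]
contact_force: [-1.2, 3.7, -0.9]
gripper_width: 20.1
```

```bash
python3 q.py 40 -23 5; python3 pic.py 7
```

```text
8.25 [516.46037334 107.45126257   5.40731729] 20.06527960188011 [-1.2230041   3.66291744 -0.91126464]
axes
 [[ 0.     0.263 -0.965]
 [ 0.    -0.965 -0.263]
 [-1.    -0.    -0.   ]]
shift [ 0.4 -0.9  1. ]
spin deg -179.9 (+-180)
now along 40.9024019112837 lat -22.034642875582268
```

View pics/t7.png

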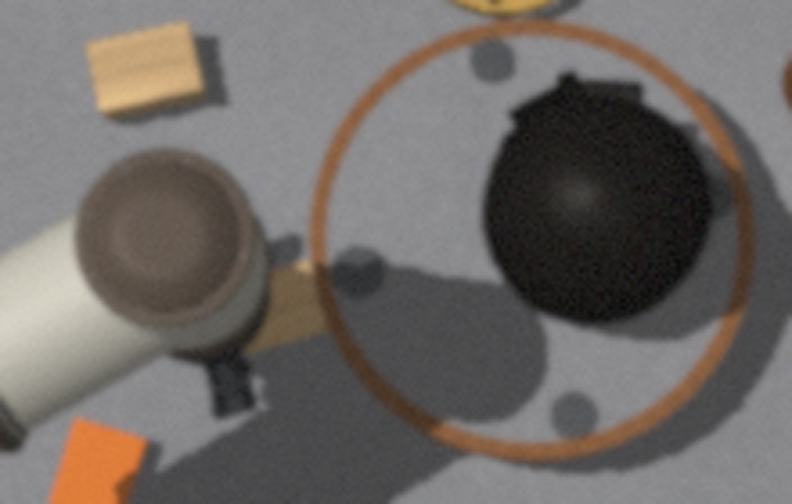

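>>> apply_moves(
  targets="0 0 0 0 0.53",
)

```text
clock: 8.38
position: [516.4, 107.4, 5.4]
ee_rot: [0.701, 0.094, -0.701, 0.094]
contact_force: [-0.5, 4.3, -0.6]
gripper_width: 20.3
```

>>> apply_moves(
  targets="0 -8 0 0 0.53; 0 -20 0 0 0.53; -30 -25 0 0 1; -70 -25 0 0 1; -110 -25 0 0 1; -110 -25 0 0 1; -110 -25 0 0 1",
)

```text
clock: 8.97
position: [510.8, 132.7, 118.1]
ee_rot: [0.703, 0.095, -0.699, 0.093]
contact_force: [0.2, -0.3, -0.8]
gripper_width: 0.3
```

```bash
python3 pic.py 8; python3 - <<'E'
from h import *
from bench import status,get_image
import cv2
s=get_image("side")["img"][:,:,::-1]
cv2.imwrite("pics/s8.png",cv2.resize(s[180:360,220:420],None,fx=3.3,fy=3.3,interpolation=cv2.INTER_CUBIC))
st=status.read_state();print(st["position"],CAP);rel(st,[*CAP,78])
E
```

```text
[508.83518977 131.38831368 114.88626877] [538.00733399  22.11839512]
axes
 [[-0.001  0.263 -0.965]
 [-0.001 -0.965 -0.263]
 [-1.     0.     0.001]]
shift [ 36.9 113.1   0.5]
```

View pics/t8.png

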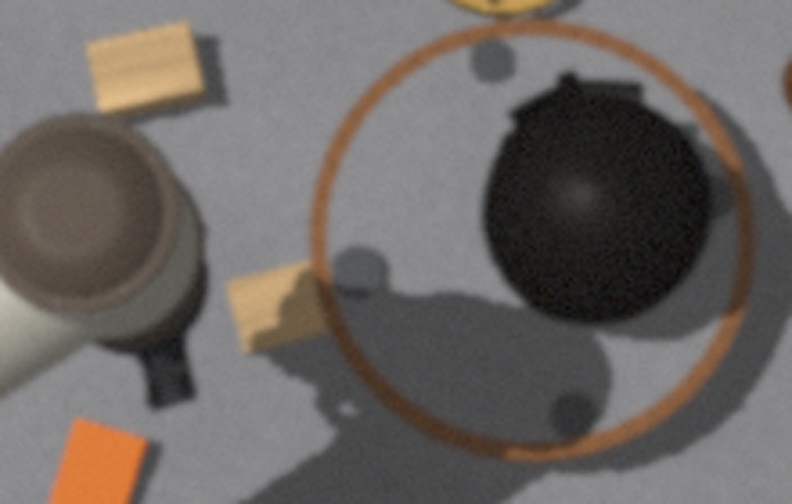

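View pics/s8.png

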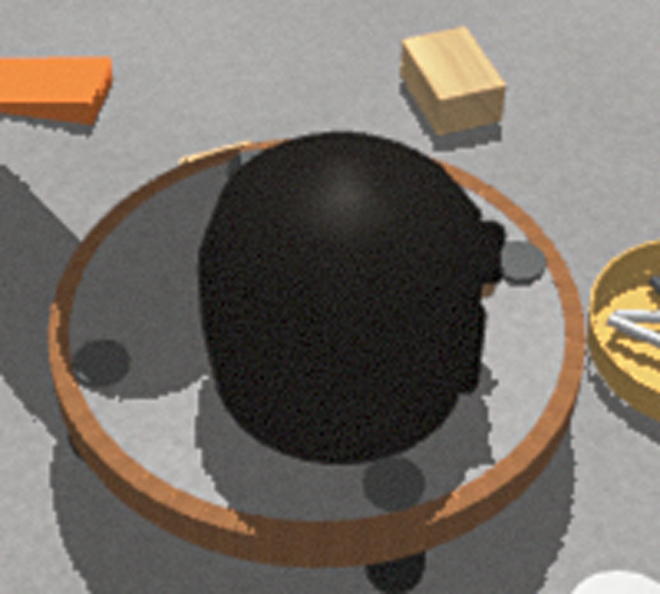

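```bash
python3 - <<'E'
from h import *
d=np.array([.262,-.965]);n=np.array([.965,.262])
m=(up(*crop(228,282),20)+up(*crop(247,352),20))[:2]/2+55*d
print(m,"foot along,lat",(FOOT-m)@d,(FOOT-m)@n)
E
```

```text
[532.95905059  42.35388097] foot along,lat 10.86909126617694 0.17856254955794632
```

>>> apply_moves(
  targets="0 30 0 0 1; 0 60 0 0 1; 0 90 0 0 1; 15 113 0.5 0 1; 28 113 0.5 0 1; 31 113 0.5 0 1; 31 113 0.5 0 1; 31 113 0.5 0 1; 31 113 0.5 0 1",
)

```text
clock: 9.82
position: [539.2, 23.0, 84.6]
ee_rot: [0.701, 0.094, -0.701, 0.094]
contact_force: [0.5, 0.0, 0.3]
gripper_width: -0.1
```

```bash
python3 pic.py 9; python3 - <<'E'
from h import *
from bench import status
st=status.read_state();print(st["position"],st["contact_force"],CAP);rel(st,[*CAP,71])
E
```

```text
[539.30565569  23.04943985  84.85669064] [ 0.20333417 -0.05251809 -0.38705632] [538.00733399  22.11839512]
axes
 [[ 0.001  0.264 -0.964]
 [ 0.    -0.964 -0.264]
 [-1.     0.    -0.001]]
shift [13.9  0.6  1.5]
```

View pics/t9.png

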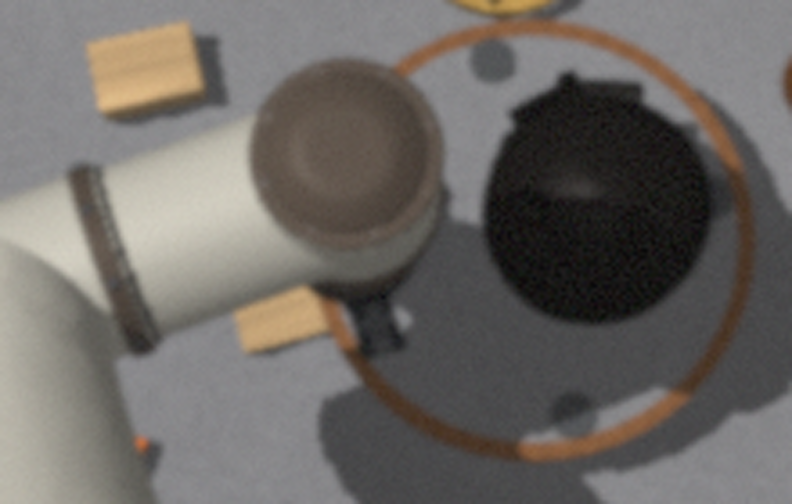

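>>> apply_moves(
  targets="4 0.5 1 0 1; 8 0.5 1 0 1; 10 0.5 1 0 1; 11 0.5 1 0 1; 12 0.5 1 0 1; 13 0.5 1 0 1; 13 0.5 1 0 1",
)

```text
clock: 10.45
position: [538.1, 21.5, 71.2]
ee_rot: [-0.701, -0.094, 0.701, -0.094]
contact_force: [0.4, 0.5, 0.1]
gripper_width: 0.2
```

>>> apply_moves(
  targets="0.5 0 0 0 1; 1 0 0 0 1; 1.5 0 0 0 1; 1.5 0 0 0 1",
)

```text
clock: 10.78
position: [538.3, 21.5, 70.9]
ee_rot: [0.701, 0.094, -0.701, 0.094]
contact_force: [-1.0, 0.7, 6.1]
gripper_width: 0.1
```

>>> apply_moves(
  targets="0.7 0 0 0 1; 1.4 0 0 0 1; 1.8 0 0 0 1; 1.8 0 0 0 1; 1.8 0 0 0 1; 1.8 0 0 0 1; 1.8 0 0 0 1; 1.8 0 0 0 1",
)

```text
clock: 11.45
position: [538.4, 21.6, 70.7]
ee_rot: [0.701, 0.094, -0.7, 0.094]
contact_force: [-5.4, 2.2, 14.7]
gripper_width: -0.3
```

>>> apply_moves(
  targets="0 0 0 0 1; 0 0 0 0 1; 0 0 0 0 1; 0 0 0 0 1",
)

```text
clock: 11.78
position: [538.4, 21.6, 70.7]
ee_rot: [0.701, 0.094, -0.7, 0.094]
contact_force: [-5.1, 0.5, 13.9]
gripper_width: 0.1
```

Pressing at 14 N held for well over 0.25 s, with the cap at 70.7 mm. I'll lift straight up and clear.

>>> apply_moves(
  targets="-2 0 0 0 1; -5 0 0 0 1; -15 0 0 0 1; -40 0 0 0 1; -70 -10 0 0 1; -100 -40 0 0 1; -110 -80 0 0 1; -110 -120 0 0 1; -110 -160 0 0 1; -110 -160 0 0 1",
)

```text
clock: 12.62
position: [495.4, 181.1, 179.2]
ee_rot: [0.701, 0.097, -0.7, 0.095]
contact_force: [0.3, -0.6, 1.4]
gripper_width: 0.1
```

>>> apply_moves(
  targets="0 -20 0 0 1; 0 -40 0 0 1; 0 -60 0 0 1; 0 -60 0 0 1",
)

```text
clock: 12.95
position: [480.1, 236.2, 178.4]
ee_rot: [0.701, 0.095, -0.7, 0.095]
contact_force: [0.7, -0.1, -0.1]
gripper_width: 0.2
```

```bash
python3 pic.py 10; python3 - <<'E'
from h import *
from bench import status,get_image
import cv2
s=get_image("side")["img"][:,:,::-1]
cv2.imwrite("pics/s10.png",s)
st=status.read_state();print(st["position"],st["contact_force"])
a,b=cv2.imread("pics/tc.png"),cv2.imread("pics/t10.png")
a0,b0=[cv2.cvtColor(i,6).astype(np.float32)[0:480,430:780] for i in(a,b)]
print("stand shift crop px",cv2.phaseCorrelate(a0,b0))
a0,b0=[cv2.cvtColor(i,6).astype(np.float32)[215:400,240:330] for i in(cv2.imread("pics/side0.png"),s)]
print("side shift",cv2.phaseCorrelate(a0,b0))
E
```

```text
[480.14931836 233.97000758 178.18451085] [ 0.37586635  0.25394671 -0.48754835]
stand shift crop px ((-0.023112573744015208, -0.08160546857411077), 0.3285134873346046)
side shift ((-0.012565760847614627, 0.05636206262892074), 0.8288695338699553)
```

View pics/t10.png

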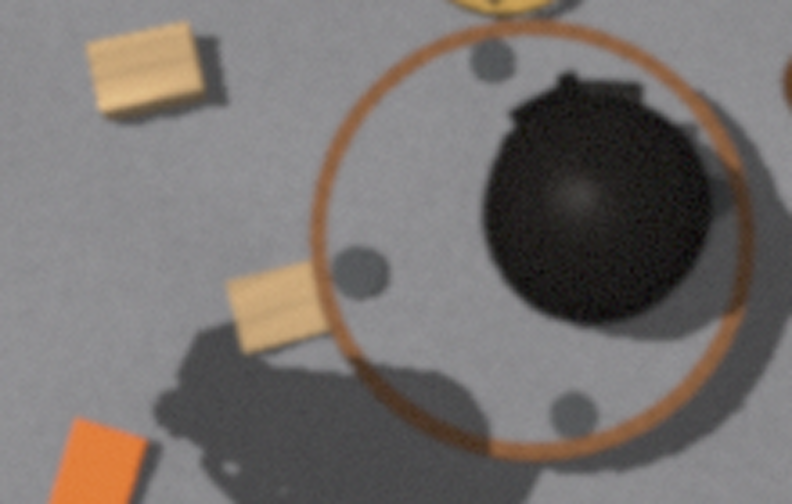

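View pics/s10.png

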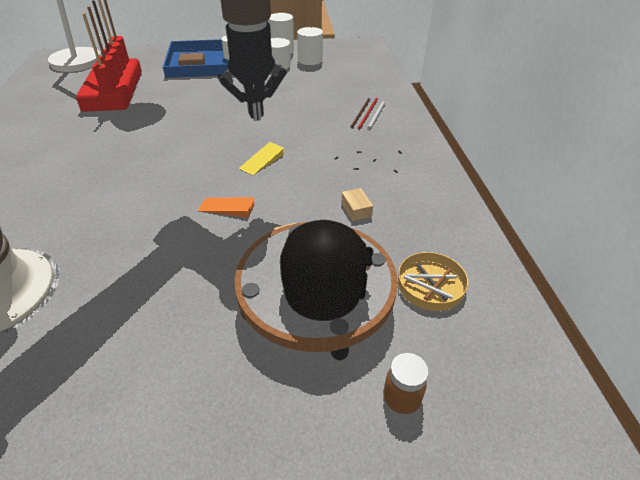

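The wedge is still in place, with its blunt end at crop (228–247, 282–352). The stand and the bystanders have not moved, and the arm is clear.

```bash
python3 -c "
from bench import job;print(job.job_done())"
```

```text
the job is handed in; nothing more can be done
None
```

I pushed the wedge snug under the short foot, then pressed the large cap, which held firm. The job was handed in at about 13 s with the arm clear. I first nudged the wedge 23 mm sideways, because its line missed the foot. I then pushed it thin edge first until the push force climbed from about 0 to 4 N.

**Last checks:**
- **Press:** about 14 N, held for more than half a second. The tip settled at 70.7 mm against the nominal 71 mm cap top, so nothing rocked.
- **After the press:** the wedge is still where it was left. The stand shifted less than 0.1 px in both pictures, and the bystanders look untouched.

**Small disagreements:**
- **Contact point:** the picture put it at about +11 mm on the wedge rather than +13, which is within measuring error. The tool position and the force rise agreed with +13.
- **Sideways nudge:** the fingertip briefly felt 3–5 N upwards, probably from riding on the wedge's edge. This had gone by the end of the nudge.
- **Press side force:** the press also showed about 5 N sideways, but the stand did not move.

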